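# Return mixed-up reagent bottles to their colour-coded holders

## Robot

A 7-joint arm with a two-finger parallel gripper is mounted at the origin on the work surface. World frame = base frame: x ahead of the robot, y to its left, z up, the work surface at z = 0. Lengths are in m, angles in degrees, forces in N, time in s.
With the tool pointing down it reaches from about 0.425 to 0.875 m from the base axis. Payload 4.7 kg.
Tool frame: the origin (TCP) lies midway between the tips of the shut fingers; the grasp point (between the pads) lies 19 mm behind it (env.grip_depth is the distance from the TCP to the grasp point, in m); z points along the fingers, y is the line along which they close (so a half turn about z gives the same grasp; the last joint's range is limited). The gripper opens to 87 mm and grips with 3 to 60 N. Pads are 19 mm wide; open, the fingers measure 117 mm over their backs; the gripper's body (75 mm by 190 mm) begins 51 mm behind the grasp point.
Start: joints at [-75.453, 18.392, -4.016, 83.108, 1.295, 78.541, -3.26], TCP at [0.154, 0.631, 0.223] pointing down, gripper open.
Joint ranges: [-163.93, 163.93], [-17.29, 119.83], [-79.2, 71.16], [3.27, 140.29], [-89.18, 269.18], [5.43, 117.66], [-154.24, 154.24]. Speed limits (degrees/s): [147.25, 147.25, 180, 180, 180, 180, 180].

## Interface

Orientations are given as [roll, pitch, yaw] about the fixed x, y, z axes, in that order (R = Rz(yaw) Ry(pitch) Rx(roll)).
In Python, from cell import get_obs, optics, env, nets gives the robot as it stands.
- The arm moves only by the shell command python3 -m creep 'ROWS' [FORCE]. ROWS is JSON, a list of rows, each an object of numbers: "wx", "wy", "wz": the turn, a rotation vector about the tool's x, y, z in degrees; "tx", "ty", "tz": the shift along the tool's x, y, z in mm; "gripper": the opening, from -1 (shut) to 1 (fully open). A call has 1 to 5 rows; each row is the pose to reach, as a shift and turn from the pose commanded when the call began, along the tool's axes at that moment; what a row does not reach only later rows make up. A row lasts 1/12 s, in which the tool goes at most 41.7 mm and 7.16 degrees, less where a joint would pass 70% of its speed; a pose out of reach is approached as far as the arm can. A call with a gripper value outside its range is refused whole. The fingers move at their own pace and stop on an object; FORCE is the grip in N (left out, the last holds). Time passes only in rows, so rows that repeat a pose let the fingers close. It gives the time, the measured TCP pose, the force, the opening and the grip force at its end, in the units of the state.
- get_obs(): the state, without advancing time (a new reading comes with each control period).
- optics.read_camera(name): name is "scene" or "top" or "wrist"; returns (picture, depth): 420x560x3 uint8, red, green, blue; 420x560 float32, m along the optical axis (not along the pixel's ray), 0 where there is no reading.
- optics.camera_info(name): a dict with "fovy" (degrees; the focal length in pixels is half the picture's height over the tangent of half this angle, whatever the lens; pixels are square), "cx", "cy" (the principal point, pixels), "R" (3x3) and "t" (3): a world point X has camera coordinates R X + t; the wrist camera has in their place "tool_from_camera" (4x4, takes a point from camera to tool coordinates, whose origin is the TCP and whose axes are the flange's). Camera axes: x right, y down, z forward; pixel columns grow to the right and rows downward; lengths in m; the calibration is good to about 2 mm. A picture is of the moment at which its call begins: read the wrist's pose just before it. camera_info takes no time and is no camera call.
- env.sign_off(): hands the job in; it is judged then, once.
Trained networks look in the newest picture that a camera, given by its name, has taken for a name from the list of things; names that differ only in an ending like _2 or _b are one class to them, and where a whole thing is asked for, a point or a joint stands for the part that bears it (a point fixed in the world has none). Each returns a list of dicts, best first, with "confidence" (0 to 1); they miss things now and then, are a little off and sometimes report something else, mostly with a low value. They report only what shows in the picture. A call takes as long as a camera call. They do not tell look-alikes from the thing itself.
- nets.look_for(query, camera): "point" ([x, y, z] in m, in world coordinates, good to about 4 mm: the middle of the surface that is visible of it).
- nets.place_of(query, camera): "point" ([x, y, z] in m, in world coordinates, good to about 4 mm: a listed point, or the origin of a listed thing).
The state is a dict: "time_s": time; "qpos": joint angles; "joint_velocities": joint speeds; "effort": joint torques, N m; "tool_pos": TCP position; "tool_rot": TCP orientation; "force": force on the tool from outside, world axes, zero at the start; "wrist_torque": the same for the moment, N m; "grip_width": finger opening in m; "grasp_force": force on a finger pad.
Only numpy, scipy, OpenCV 4.12 (cv2) and the standard library are available. Lean on these libraries where they do the work, as an engineer would, in place of code of your own. Each camera call takes 0.05 s, during which the arm holds its last target. There are 200 camera calls.

## Task

The three reagent bottles beside the analysers have been put back in the wrong holders: move each one so that it stands upright in the holder of its own colour. Set one bottle aside in the empty grey holder to make room, and leave the grey holder empty at the end. Keep the bottles upright, set them down rather than dropping them, and leave the tube rack, the yellow tub and the timer where they are.

Things in the scene. Friction and masses are not known exactly. Their poses are not given: they have to be found in the camera images.
- red_bottle_center (a point): Centre (45 mm above the underside, on the axis) of the loose red reagent bottle: white plastic, round, 90 mm tall, about 130 g; straight-sided body 44 mm in diameter from the underside up to 62 mm, with a red band round it; sloping shoulder to 71 mm; red cap 34 mm in diameter on top. z is up along its axis. At the start it stands in a holder of another colour.
- blue_bottle_center (a point): Centre (45 mm above the underside, on the axis) of the loose blue reagent bottle: white plastic, round, 90 mm tall, about 130 g; straight-sided body 44 mm in diameter from the underside up to 62 mm, with a blue band round it; sloping shoulder to 71 mm; blue cap 34 mm in diameter on top. z is up along its axis. At the start it stands in a holder of another colour.
- green_bottle_center (a point): Centre (45 mm above the underside, on the axis) of the loose green reagent bottle: white plastic, round, 90 mm tall, about 130 g; straight-sided body 44 mm in diameter from the underside up to 62 mm, with a green band round it; sloping shoulder to 71 mm; green cap 34 mm in diameter on top. z is up along its axis. At the start it stands in a holder of another colour.
- red_holder: The red bottle holder, fixed to the bench: square foot 80 by 80 mm with a low round rim. Origin at the centre of its underside, on the bench (z = 0); z is up. Flat floor 6 mm above the bench; rim inside diameter 68 mm (outside 78 mm), its top 16 mm above the bench. A bottle standing in it has its centre 51 mm above the bench. Home of the red bottle; holds a bottle of another colour at the start.
- blue_holder: The blue bottle holder, fixed to the bench: square foot 80 by 80 mm with a low round rim. Origin at the centre of its underside, on the bench (z = 0); z is up. Flat floor 6 mm above the bench; rim inside diameter 68 mm (outside 78 mm), its top 16 mm above the bench. A bottle standing in it has its centre 51 mm above the bench. Home of the blue bottle; holds a bottle of another colour at the start.
- green_holder: The green bottle holder, fixed to the bench: square foot 80 by 80 mm with a low round rim. Origin at the centre of its underside, on the bench (z = 0); z is up. Flat floor 6 mm above the bench; rim inside diameter 68 mm (outside 78 mm), its top 16 mm above the bench. A bottle standing in it has its centre 51 mm above the bench. Home of the green bottle; holds a bottle of another colour at the start.
- grey_holder: The grey bottle holder, fixed to the bench: square foot 80 by 80 mm with a low round rim. Origin at the centre of its underside, on the bench (z = 0); z is up. Flat floor 6 mm above the bench; rim inside diameter 68 mm (outside 78 mm), its top 16 mm above the bench. A bottle standing in it has its centre 51 mm above the bench. Empty at the start: the spare place.
- tube_rack: Bystander: purple sample-tube rack, 100 by 200 mm (x, y), 45 mm high, with a few capped tubes up to 77 mm high. Origin at the centre of its underside.
- waste_tub: Bystander: round yellow lidded tub, 114 mm in diameter, 114 mm high. Origin at the centre of its underside.
- timer: Bystander: black bench timer, 75 by 95 mm (x, y), 22 mm high, lying flat. Origin at the centre of its underside.
There are look-alikes about, which are no part of the job. There is more than one size of the part that bears blue_bottle_center; the job needs the larger. There is more than one size of the part that bears red_bottle_center; the job needs the smaller.

How it is judged:
By the outcome, as a careful person would: the job done as asked, in the order asked, and still so for the second after the job is handed in, with the robot touching nothing.
It also fails if it takes over 106 s, if anything falls off the work surface, if the arm or the gripper's body presses on something with over 40 N, if the wrist force passes 120 N, or if a joint passes its speed limit or range.

## Working session

There is one attempt and no reset: what is moved stays moved. The work goes in short steps, Python scripts to look and compute and a shell command to move; the robot and the scene stay as the last step left them, time stands still between calls to the robot, and variables do not carry over. Pictures are saved under pics/ and viewed, at most 14 in all, crops included, and the job is handed in when it is done.

```bash
ls; mkdir -p pics; python3 - <<'E'
from cell import get_obs, optics, env, nets
import cv2
for c in ("scene","top"):
    p,d=optics.read_camera(c); cv2.imwrite(f"pics/{c}0.png",p[:,:,::-1])
    for q in ["red_bottle_center","blue_bottle_center","green_bottle_center","red_holder","blue_holder","green_holder","grey_holder","tube_rack","waste_tub","timer"]:
        print(c,q,[([round(v,3) for v in r["point"]],round(r["confidence"],2)) for r in nets.place_of(q,c)])
o=get_obs();print(o["time_s"],o["tool_pos"],o["tool_rot"],o["force"])
E
```

```text
pics
scene red_bottle_center [([0.535, -0.195, 0.063], 0.95), ([0.523, -0.298, 0.051], 0.57)]
scene blue_bottle_center [([0.486, 0.271, 0.049], 0.8), ([0.5, 0.369, 0.032], 0.79)]
scene green_bottle_center [([0.581, 0.126, 0.047], 0.8), ([0.49, 0.271, 0.05], 0.17)]
scene red_holder [([0.579, 0.127, -0.003], 0.64), ([0.487, 0.272, 0.05], 0.32)]
scene blue_holder [([0.525, -0.295, -0.001], 0.84)]
scene green_holder [([0.487, 0.268, 0.003], 0.94), ([0.79, 0.232, -0.001], 0.67), ([0.581, 0.128, -0.001], 0.51)]
scene grey_holder [([0.592, -0.074, -0.0], 0.59)]
scene tube_rack []
scene waste_tub [([0.466, -0.453, 0.001], 0.89)]
scene timer [([0.794, 0.232, -0.001], 0.55), ([0.527, -0.299, 0.054], 0.43)]
top red_bottle_center [([0.538, -0.194, 0.059], 0.86), ([0.526, -0.298, 0.052], 0.59), ([0.488, 0.274, -0.003], 0.26)]
top blue_bottle_center [([0.489, 0.27, 0.05], 0.59), ([0.499, 0.363, 0.033], 0.52)]
top green_bottle_center [([0.577, 0.128, 0.053], 0.51)]
top red_holder [([0.576, 0.129, -0.002], 0.65)]
top blue_holder [([0.526, -0.299, -0.001], 0.89)]
top green_holder [([0.487, 0.27, 0.002], 0.87), ([0.525, -0.295, -0.001], 0.21)]
top grey_holder [([0.588, -0.075, -0.002], 0.68)]
top tube_rack [([0.574, 0.129, -0.0], 0.6), ([0.785, -0.179, 0.004], 0.59)]
top waste_tub [([0.466, -0.451, -0.001], 0.91), ([0.573, 0.129, 0.001], 0.32)]
top timer [([0.79, 0.23, -0.005], 0.59)]
1.1 [0.15440555 0.63140944 0.22258431] [1.79995240e+02 3.44520796e-03 1.66262114e+02] [ 0.85196024 -0.12420169  0.52033089]
```

View pics/scene0.png

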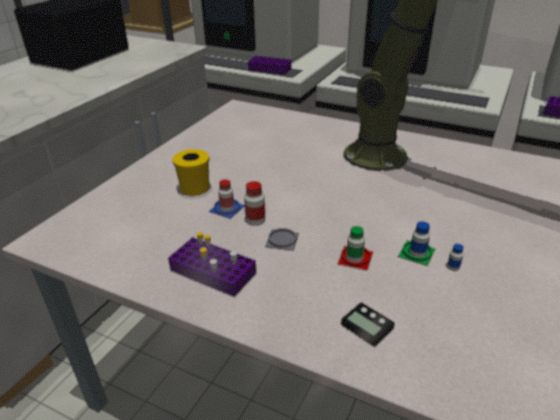

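View pics/top0.png

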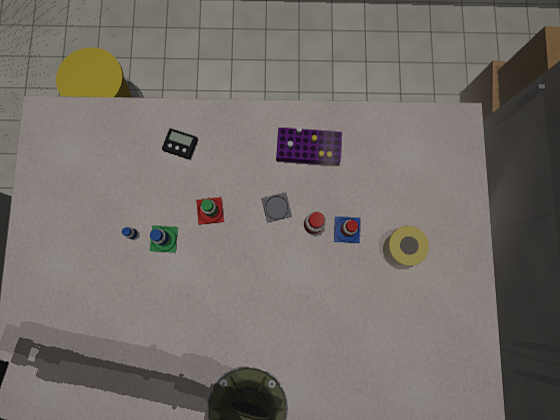

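The scene picture shows these candidates:
- **Red bottles:** a smaller one in the blue holder at (226,195), and a larger one loose on the bench at (255,202). The job needs the smaller.
- **Blue bottles:** a larger one in the green holder at (420,238), and a smaller one loose at (456,256). The job needs the larger.
- **Green bottle:** only one, in the red holder at (356,245).

The empty grey holder is at (283,239). I'll confirm with one enlarged crop and check the sizes by depth.

```bash
cat > h.py <<'E'
from cell import get_obs, optics, env, nets
import numpy as np, cv2
def cloud(c):
    p,d=optics.read_camera(c); i=optics.camera_info(c); H,W=d.shape
    f=H/2/np.tan(np.radians(i["fovy"])/2); v,u=np.mgrid[:H,:W]
    X=np.stack([(u-i["cx"])*d/f,(v-i["cy"])*d/f,d],-1)
    w=(X-np.array(i["t"]))@np.array(i["R"]); w[d==0]=np.nan
    return p,w
def caps(c,pts):
    p,w=cloud(c)
    for n,(x,y) in pts.items():
        m=(np.hypot(w[...,0]-x,w[...,1]-y)<.045)&(w[...,2]>.02)
        q=w[m]
        if len(q)==0: print(c,n,'none');continue
        zt=np.percentile(q[:,2],96); k=q[q[:,2]>zt-.008]
        print(c,n,"top z %.3f"%zt,"cap mid",((k[:,:2].min(0)+k[:,:2].max(0))/2).round(3),"ext",np.ptp(k[:,:2],axis=0).round(3),len(k))
    return p
P=dict(redS=(.525,-.298),redL=(.536,-.195),blueL=(.488,.271),blueS=(.5,.366),green=(.579,.127))
E
python3 - <<'E'
from h import *
p=caps("top",P); s=caps("scene",P)
a=cv2.resize(s[165:235,190:290],(800,560)[:1]+(300,),interpolation=3) if 0 else cv2.resize(s[170:230,195:295],(500,300),interpolation=cv2.INTER_CUBIC)
b=cv2.resize(s[215:275,380:480],(500,300),interpolation=cv2.INTER_CUBIC)
cv2.imwrite("pics/crop.png",np.vstack([a,b])[:,:,::-1])
# grasp deltas: grey rim check
_,w=cloud("top"); m=(np.hypot(w[...,0]-.59,w[...,1]+.075)<.06)&(w[...,2]>.012)
q=w[m];print("grey rim",((q.min(0)+q.max(0))/2).round(3),np.ptp(q,axis=0).round(3))
E
```

```text
top redS top z 0.099 cap mid [ 0.524 -0.296] ext [0.031 0.032] 103
top redL top z 0.124 cap mid [ 0.538 -0.191] ext [0.043 0.043] 182
top blueL top z 0.099 cap mid [0.49 0.27] ext [0.032 0.033] 107
top blueS top z 0.072 cap mid [0.503 0.363] ext [0.024 0.025] 56
top green top z 0.099 cap mid [0.58  0.126] ext [0.032 0.033] 104
scene redS top z 0.097 cap mid [ 0.524 -0.295] ext [0.039 0.033] 75
scene redL top z 0.121 cap mid [ 0.538 -0.19 ] ext [0.048 0.044] 139
scene blueL top z 0.096 cap mid [0.49 0.27] ext [0.036 0.033] 109
scene blueS top z 0.067 cap mid [0.503 0.365] ext [0.024 0.024] 73
scene green top z 0.097 cap mid [0.581 0.126] ext [0.037 0.034] 111
grey rim [ 0.596 -0.077  0.018] [0.083 0.074 0.011]
```

View pics/crop.png

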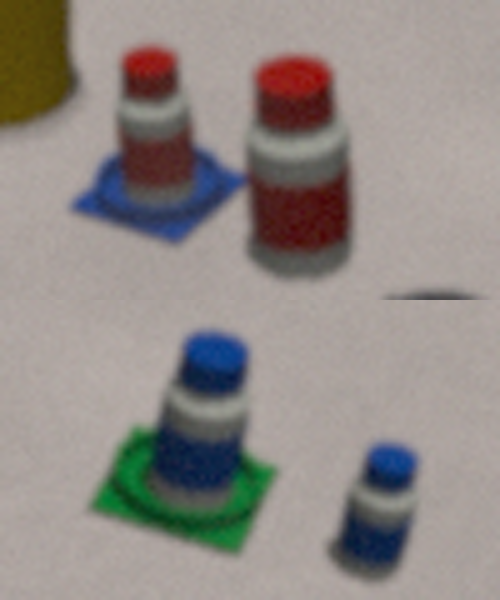

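The crop confirms the choice. The red bottle in the blue holder (top left) and the blue one in the green holder (bottom left) both top out at about 97 mm, which matches 90 + 6 mm. The look-alikes, at about 122 mm and 70 mm, stand on the bare bench.

Plan: blue to grey, green to the green holder, red to the red holder, then blue to the blue holder. The fingers close along world x, clear of the neighbouring bottles.

```bash
cat > d.py <<'E'
import sys; from cell import get_obs; import numpy as np
from scipy.spatial.transform import Rotation as R
o=get_obs(); A=R.from_euler("xyz",o["tool_rot"],degrees=True); T=R.from_euler("xyz",[180,0,90],degrees=True)
d=np.array([float(a) for a in sys.argv[1:4]])-o["tool_pos"]
print("t",round(o["time_s"],2),"shift mm",(A.inv().apply(d)*1e3).round(1),"turn",(A.inv()*T).as_rotvec(degrees=True).round(1),"F",np.round(o["force"],1),"w",round(o["grip_width"],4),"grip",round(o["grasp_force"],1))
E
python3 -m creep '[{"tx":-412,"ty":-270,"wz":76},{"tx":-412,"ty":-270,"wz":76},{"tx":-412,"ty":-270,"wz":76},{"tx":-412,"ty":-270,"wz":76},{"tx":-412,"ty":-270,"wz":76}]'; python3 d.py .49 .27 .223
```

```text
t 1.25 shift mm [-4.118e+02 -2.714e+02 -4.000e-01] turn [ 0.  -0.  76.3] F [ 0.1 -0.8 -0.8] w 0.087 grip 0.0validation failed for argument at $[0]...
```

```bash
python3 -m creep '[{"wx":0,"wy":0,"wz":76,"tx":-412,"ty":-271,"tz":0,"gripper":1},{"wx":0,"wy":0,"wz":76,"tx":-412,"ty":-271,"tz":0,"gripper":1},{"wx":0,"wy":0,"wz":76,"tx":-412,"ty":-271,"tz":0,"gripper":1},{"wx":0,"wy":0,"wz":76,"tx":-412,"ty":-271,"tz":0,"gripper":1},{"wx":0,"wy":0,"wz":76,"tx":-412,"ty":-271,"tz":0,"gripper":1}]'; python3 d.py .49 .27 .223
```

```text
time_s: 1.67
tool_pos: [0.2974, 0.4773, 0.2227]
tool_rot: [180.0, -0.0, 130.1]
force: [0.1, 0.6, -0.5]
grip_width: 0.0868
grasp_force: 0.0
t 1.67 shift mm [-282.6   13.8   -0.3] turn [ 0.  -0.  40.1] F [ 0.1  0.6 -0.5] w 0.0868 grip 0.0
```

```bash
python3 -m creep '[{"wx":0,"wy":0,"wz":40,"tx":-283,"ty":14,"tz":0,"gripper":1},{"wx":0,"wy":0,"wz":40,"tx":-283,"ty":14,"tz":0,"gripper":1},{"wx":0,"wy":0,"wz":40,"tx":-283,"ty":14,"tz":0,"gripper":1},{"wx":0,"wy":0,"wz":40,"tx":-283,"ty":14,"tz":0,"gripper":1},{"wx":0,"wy":0,"wz":40,"tx":-283,"ty":14,"tz":0,"gripper":1}]'; python3 d.py .49 .27 .223
```

```text
time_s: 2.08
tool_pos: [0.4402, 0.3256, 0.223]
tool_rot: [180.0, -0.1, 94.3]
force: [0.5, -0.0, 1.0]
grip_width: 0.0868
grasp_force: 0.0
t 2.08 shift mm [-59.2  45.5  -0. ] turn [ 0.  -0.1  4.3] F [ 0.5 -0.   1. ] w 0.0868 grip 0.0
```

```bash
python3 -m creep '[{"wx":0,"wy":0,"wz":4.3,"tx":-59,"ty":45.5,"tz":0,"gripper":1},{"wx":0,"wy":0,"wz":4.3,"tx":-59,"ty":45.5,"tz":0,"gripper":1},{"wx":0,"wy":0,"wz":4.3,"tx":-59,"ty":45.5,"tz":0,"gripper":1},{"wx":0,"wy":0,"wz":4.3,"tx":-59,"ty":45.5,"tz":20,"gripper":1},{"wx":0,"wy":0,"wz":4.3,"tx":-59,"ty":45.5,"tz":50,"gripper":1}]'; python3 d.py .49 .27 .036
```

```text
time_s: 2.5
tool_pos: [0.4919, 0.2729, 0.1753]
tool_rot: [179.7, -0.3, 90.2]
force: [-0.7, 1.1, -1.2]
grip_width: 0.087
grasp_force: 0.0
t 2.5 shift mm [ -3.5  -2.7 139.3] turn [ 0.3 -0.3  0.2] F [-0.7  1.1 -1.2] w 0.087 grip 0.0
```

```bash
python3 -m creep '[{"wx":0,"wy":0,"wz":0,"tx":-1,"ty":-1,"tz":35,"gripper":1},{"wx":0,"wy":0,"wz":0,"tx":-1,"ty":-1,"tz":70,"gripper":1},{"wx":0,"wy":0,"wz":0,"tx":-1,"ty":-1,"tz":105,"gripper":1},{"wx":0,"wy":0,"wz":0,"tx":-1,"ty":-1,"tz":130,"gripper":1},{"wx":0,"wy":0,"wz":0,"tx":-1,"ty":-1,"tz":137,"gripper":1}]'; python3 d.py .49 .27 .036
python3 - <<'E'
from h import *
p,d=optics.read_camera("wrist");cv2.imwrite("pics/w1.png",p[:,:,::-1])
E
python3 d.py .49 .27 .036
```

```text
time_s: 2.92
tool_pos: [0.485, 0.2696, 0.0312]
tool_rot: [-179.6, 0.3, 90.4]
force: [-0.8, -0.2, -0.1]
grip_width: 0.0868
grasp_force: 0.0
t 2.92 shift mm [ 0.4  5.  -4.9] turn [-0.4  0.3  0.4] F [-0.8 -0.2 -0.1] w 0.0868 grip 0.0
t 2.97 shift mm [ 0.1  4.3 -4. ] turn [-0.3  0.2  0.4] F [-0.6  0.9  0.3] w 0.087 grip 0.0
```

View pics/w1.png

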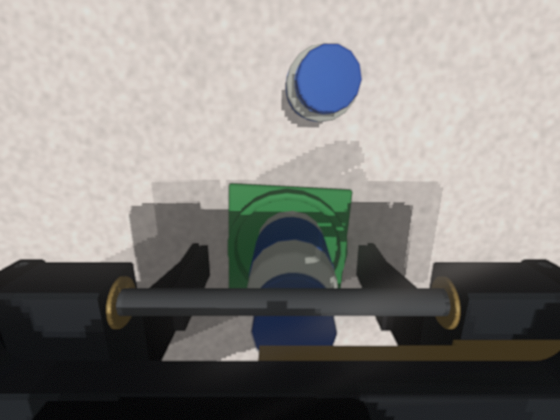

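The wrist view shows the blue bottle at (293,300) between the fingers, centred within a few millimetres, with the small look-alike at (328,80) clear. Closing now.

```bash
python3 -m creep '[{"wx":0,"wy":0,"wz":0,"tx":0,"ty":2,"tz":0,"gripper":1},{"wx":0,"wy":0,"wz":0,"tx":0,"ty":2,"tz":0,"gripper":0.2},{"wx":0,"wy":0,"wz":0,"tx":0,"ty":2,"tz":0,"gripper":-0.2},{"wx":0,"wy":0,"wz":0,"tx":0,"ty":2,"tz":0,"gripper":-0.5},{"wx":0,"wy":0,"wz":0,"tx":0,"ty":2,"tz":0,"gripper":-0.5}]' 20; python3 d.py .49 .27 .036
```

```text
time_s: 3.38
tool_pos: [0.4911, 0.2717, 0.037]
tool_rot: [179.9, -0.1, 90.3]
force: [0.4, -1.2, -0.0]
grip_width: 0.068
grasp_force: 0.0
t 3.38 shift mm [-1.7 -1.1  1. ] turn [ 0.1 -0.1  0.3] F [ 0.4 -1.2 -0. ] w 0.068 grip 0.0
```

```bash
python3 -m creep '[{"wx":0,"wy":0,"wz":0,"tx":0,"ty":0,"tz":0,"gripper":-1},{"wx":0,"wy":0,"wz":0,"tx":0,"ty":0,"tz":0,"gripper":-1},{"wx":0,"wy":0,"wz":0,"tx":0,"ty":0,"tz":0,"gripper":-1},{"wx":0,"wy":0,"wz":0,"tx":0,"ty":0,"tz":0,"gripper":-1},{"wx":0,"wy":0,"wz":0,"tx":0,"ty":0,"tz":0,"gripper":-1}]' 20; python3 d.py .49 .27 .036
```

```text
time_s: 3.8
tool_pos: [0.4901, 0.2711, 0.0357]
tool_rot: [-180.0, -0.0, 90.3]
force: [-0.1, -0.6, 1.9]
grip_width: 0.0434
grasp_force: 20.0
t 3.8 shift mm [-1.1 -0.1 -0.3] turn [-0.  -0.   0.3] F [-0.1 -0.6  1.9] w 0.0434 grip 20.0
```

```bash
python3 -m creep '[{"wx":0,"wy":0,"wz":0,"tx":0,"ty":0,"tz":-10,"gripper":-1},{"wx":0,"wy":0,"wz":0,"tx":0,"ty":0,"tz":-35,"gripper":-1},{"wx":0,"wy":0,"wz":0,"tx":0,"ty":0,"tz":-70,"gripper":-1},{"wx":0,"wy":0,"wz":0,"tx":0,"ty":0,"tz":-105,"gripper":-1},{"wx":0,"wy":0,"wz":0,"tx":-20,"ty":5,"tz":-130,"gripper":-1}]' 20; python3 d.py .591 -.075 .17
```

```text
time_s: 4.22
tool_pos: [0.4946, 0.256, 0.169]
tool_rot: [179.9, -0.2, 90.7]
force: [-0.3, 1.1, -0.7]
grip_width: 0.0437
grasp_force: 20.0
t 4.22 shift mm [-332.1   92.3   -2.3] turn [ 0.1 -0.2  0.7] F [-0.3  1.1 -0.7] w 0.0437 grip 20.0
```

```bash
python3 -m creep '[{"wx":0,"wy":0,"wz":0,"tx":-30,"ty":8,"tz":0,"gripper":-1},{"wx":0,"wy":0,"wz":0,"tx":-65,"ty":18,"tz":0,"gripper":-1},{"wx":0,"wy":0,"wz":0,"tx":-100,"ty":28,"tz":0,"gripper":-1},{"wx":0,"wy":0,"wz":0,"tx":-135,"ty":38,"tz":0,"gripper":-1},{"wx":0,"wy":0,"wz":0,"tx":-170,"ty":48,"tz":0,"gripper":-1}]' 20 && python3 -m creep '[{"wx":0,"wy":0,"wz":0,"tx":-35,"ty":10,"tz":0,"gripper":-1},{"wx":0,"wy":0,"wz":0,"tx":-70,"ty":20,"tz":0,"gripper":-1},{"wx":0,"wy":0,"wz":0,"tx":-105,"ty":30,"tz":0,"gripper":-1},{"wx":0,"wy":0,"wz":0,"tx":-135,"ty":38,"tz":0,"gripper":-1},{"wx":0,"wy":0,"wz":0,"tx":-150,"ty":44,"tz":0,"gripper":-1}]' 20; python3 d.py .591 -.075 .17
```

```text
time_s: 4.63
tool_pos: [0.5445, 0.0797, 0.1663]
tool_rot: [180.0, -0.0, 90.4]
force: [0.8, 0.4, -1.7]
grip_width: 0.0434
grasp_force: 20.0
time_s: 5.05
tool_pos: [0.5892, -0.0743, 0.1663]
tool_rot: [180.0, 0.2, 90.0]
force: [0.2, -0.5, -0.4]
grip_width: 0.0435
grasp_force: 20.0
t 5.05 shift mm [-0.7  1.8 -3.7] turn [0.  0.2 0. ] F [ 0.2 -0.5 -0.4] w 0.0435 grip 20.0
```

```bash
python3 -m creep '[{"wx":0,"wy":0,"wz":0,"tx":0,"ty":2,"tz":15,"gripper":-1},{"wx":0,"wy":0,"wz":0,"tx":0,"ty":2,"tz":45,"gripper":-1},{"wx":0,"wy":0,"wz":0,"tx":0,"ty":2,"tz":75,"gripper":-1},{"wx":0,"wy":0,"wz":0,"tx":0,"ty":2,"tz":100,"gripper":-1},{"wx":0,"wy":0,"wz":0,"tx":0,"ty":2,"tz":112,"gripper":-1}]' 20 && python3 -m creep '[{"wx":0,"wy":0,"wz":0,"tx":0,"ty":0,"tz":4,"gripper":-1},{"wx":0,"wy":0,"wz":0,"tx":0,"ty":0,"tz":7,"gripper":-1},{"wx":0,"wy":0,"wz":0,"tx":0,"ty":0,"tz":9,"gripper":-1},{"wx":0,"wy":0,"wz":0,"tx":0,"ty":0,"tz":11,"gripper":-1},{"wx":0,"wy":0,"wz":0,"tx":0,"ty":0,"tz":12,"gripper":-1}]' 20; python3 d.py .591 -.075 .036
```

```text
time_s: 5.47
tool_pos: [0.5889, -0.068, 0.0504]
tool_rot: [-179.7, -0.0, 90.3]
force: [-0.4, 0.2, -1.5]
grip_width: 0.0437
grasp_force: 20.0
time_s: 5.88
tool_pos: [0.5923, -0.0683, 0.0427]
tool_rot: [179.9, -0.0, 90.3]
force: [0.8, -0.6, 0.3]
grip_width: 0.0437
grasp_force: 20.0
t 5.88 shift mm [-6.7 -1.3  6.7] turn [ 0.1 -0.   0.3] F [ 0.8 -0.6  0.3] w 0.0437 grip 20.0
```

```bash
python3 -m creep '[{"wx":0,"wy":0,"wz":0,"tx":-3,"ty":0,"tz":0,"gripper":-1},{"wx":0,"wy":0,"wz":0,"tx":-6,"ty":0,"tz":2,"gripper":-1},{"wx":0,"wy":0,"wz":0,"tx":-6,"ty":0,"tz":4,"gripper":-1},{"wx":0,"wy":0,"wz":0,"tx":-6,"ty":0,"tz":5.5,"gripper":-1},{"wx":0,"wy":0,"wz":0,"tx":-6,"ty":0,"tz":6.5,"gripper":-1}]' 20; python3 d.py .591 -.075 .036
```

```text
time_s: 6.3
tool_pos: [0.5913, -0.0747, 0.0356]
tool_rot: [-180.0, -0.0, 90.3]
force: [-4.0, 0.4, 9.8]
grip_width: 0.0432
grasp_force: 20.0
t 6.3 shift mm [-0.3 -0.3 -0.4] turn [-0.  -0.   0.3] F [-4.   0.4  9.8] w 0.0432 grip 20.0
```

```bash
python3 -m creep '[{"wx":0,"wy":0,"wz":0,"tx":0,"ty":0,"tz":0,"gripper":1},{"wx":0,"wy":0,"wz":0,"tx":0,"ty":0,"tz":0,"gripper":1},{"wx":0,"wy":0,"wz":0,"tx":0,"ty":0,"tz":0,"gripper":1},{"wx":0,"wy":0,"wz":0,"tx":0,"ty":0,"tz":0,"gripper":1},{"wx":0,"wy":0,"wz":0,"tx":0,"ty":0,"tz":0,"gripper":1}]' && python3 -m creep '[{"wx":0,"wy":0,"wz":0,"tx":0,"ty":0,"tz":-10,"gripper":1},{"wx":0,"wy":0,"wz":0,"tx":0,"ty":0,"tz":-35,"gripper":1},{"wx":0,"wy":0,"wz":0,"tx":0,"ty":0,"tz":-70,"gripper":1},{"wx":0,"wy":0,"wz":0,"tx":0,"ty":0,"tz":-105,"gripper":1},{"wx":0,"wy":0,"wz":0,"tx":0,"ty":0,"tz":-125,"gripper":1}]'; python3 d.py .580 .126 .16
```

```text
time_s: 6.72
tool_pos: [0.5913, -0.0742, 0.035]
tool_rot: [180.0, -0.0, 90.4]
force: [-0.3, -0.2, 0.6]
grip_width: 0.0687
grasp_force: 0.0
time_s: 7.13
tool_pos: [0.593, -0.0749, 0.1648]
tool_rot: [179.7, -0.0, 90.3]
force: [1.5, -0.3, 0.1]
grip_width: 0.0866
grasp_force: 0.0
t 7.13 shift mm [201.  -11.9   4.8] turn [ 0.3 -0.   0.3] F [ 1.5 -0.3  0.1] w 0.0866 grip 0.0
```

```bash
python3 -m creep '[{"wx":0,"wy":0,"wz":0,"tx":40,"ty":-2,"tz":0,"gripper":1},{"wx":0,"wy":0,"wz":0,"tx":80,"ty":-4,"tz":0,"gripper":1},{"wx":0,"wy":0,"wz":0,"tx":120,"ty":-7,"tz":0,"gripper":1},{"wx":0,"wy":0,"wz":0,"tx":160,"ty":-9,"tz":0,"gripper":1},{"wx":0,"wy":0,"wz":0,"tx":201,"ty":-11,"tz":0,"gripper":1}]' && python3 -m creep '[{"wx":0,"wy":0,"wz":0,"tx":0,"ty":0,"tz":0,"gripper":1},{"wx":0,"wy":0,"wz":0,"tx":0,"ty":0,"tz":0,"gripper":1},{"wx":0,"wy":0,"wz":0,"tx":0,"ty":0,"tz":10,"gripper":1},{"wx":0,"wy":0,"wz":0,"tx":0,"ty":0,"tz":20,"gripper":1}]'; python3 d.py .580 .126 .036; python3 - <<'E'
from h import *
caps("top",dict(blue=(.591,-.075),green=P["green"],redL=P["redL"]))
E
```

```text
time_s: 7.55
tool_pos: [0.5789, 0.1281, 0.1613]
tool_rot: [179.9, -0.0, 90.3]
force: [0.6, -0.2, 0.4]
grip_width: 0.0869
grasp_force: 0.0
time_s: 7.88
tool_pos: [0.5799, 0.1247, 0.1403]
tool_rot: [179.9, 0.0, 90.2]
force: [0.2, 0.2, -0.2]
grip_width: 0.0871
grasp_force: 0.0
t 7.88 shift mm [ 1.300e+00 -1.000e-01  1.043e+02] turn [0.1 0.  0.2] F [ 0.2  0.2 -0.2] w 0.0871 grip 0.0
top blue top z 0.099 cap mid [ 0.592 -0.076] ext [0.031 0.029] 98
top green top z 0.568 cap mid [0.555 0.123] ext [0.041 0.079] 439
top redL top z 0.124 cap mid [ 0.538 -0.191] ext [0.044 0.043] 185
```

Blue stands in the grey holder. Next I pick up green.

```bash
python3 -m creep '[{"wx":0,"wy":0,"wz":0,"tx":1,"ty":0,"tz":25,"gripper":1},{"wx":0,"wy":0,"wz":0,"tx":1,"ty":0,"tz":55,"gripper":1},{"wx":0,"wy":0,"wz":0,"tx":1,"ty":0,"tz":80,"gripper":1},{"wx":0,"wy":0,"wz":0,"tx":1,"ty":0,"tz":95,"gripper":1},{"wx":0,"wy":0,"wz":0,"tx":1,"ty":0,"tz":102,"gripper":1}]' && python3 -m creep '[{"wx":0,"wy":0,"wz":0,"tx":0,"ty":0,"tz":0,"gripper":1},{"wx":0,"wy":0,"wz":0,"tx":0,"ty":0,"tz":0,"gripper":0.5}]'; python3 d.py .580 .126 .036
```

```text
time_s: 8.35
tool_pos: [0.5769, 0.1251, 0.0347]
tool_rot: [-179.7, 0.1, 90.2]
force: [-0.9, -0.3, 0.8]
grip_width: 0.0868
grasp_force: 0.0
time_s: 8.52
tool_pos: [0.5794, 0.1265, 0.0382]
tool_rot: [180.0, 0.0, 90.2]
force: [1.0, 0.5, 0.7]
grip_width: 0.0848
grasp_force: 0.0
t 8.52 shift mm [-0.5  0.6  2.2] turn [0.  0.  0.2] F [1.  0.5 0.7] w 0.0848 grip 0.0
```

```bash
python3 -m creep '[{"wx":0,"wy":0,"wz":0,"tx":0,"ty":0,"tz":2,"gripper":-1},{"wx":0,"wy":0,"wz":0,"tx":0,"ty":0,"tz":2,"gripper":-1},{"wx":0,"wy":0,"wz":0,"tx":0,"ty":0,"tz":2,"gripper":-1},{"wx":0,"wy":0,"wz":0,"tx":0,"ty":0,"tz":2,"gripper":-1},{"wx":0,"wy":0,"wz":0,"tx":0,"ty":0,"tz":2,"gripper":-1}]' 20 && python3 -m creep '[{"wx":0,"wy":0,"wz":0,"tx":0,"ty":0,"tz":0,"gripper":-1},{"wx":0,"wy":0,"wz":0,"tx":0,"ty":0,"tz":0,"gripper":-1},{"wx":0,"wy":0,"wz":0,"tx":0,"ty":0,"tz":0,"gripper":-1},{"wx":0,"wy":0,"wz":0,"tx":0,"ty":0,"tz":0,"gripper":-1},{"wx":0,"wy":0,"wz":0,"tx":0,"ty":0,"tz":0,"gripper":-1}]' 20; python3 d.py .580 .126 .036
```

```text
time_s: 8.93
tool_pos: [0.5795, 0.1278, 0.0366]
tool_rot: [179.9, -0.0, 90.4]
force: [-0.7, 0.6, 0.2]
grip_width: 0.0549
grasp_force: 0.0
time_s: 9.35
tool_pos: [0.5793, 0.1277, 0.0363]
tool_rot: [180.0, -0.0, 90.3]
force: [-0.2, 0.4, 0.8]
grip_width: 0.0434
grasp_force: 20.0
t 9.35 shift mm [-1.7  0.6  0.3] turn [ 0.  -0.   0.3] F [-0.2  0.4  0.8] w 0.0434 grip 20.0
```

```bash
python3 -m creep '[{"wx":0,"wy":0,"wz":0,"tx":0,"ty":0,"tz":-10,"gripper":-1},{"wx":0,"wy":0,"wz":0,"tx":0,"ty":0,"tz":-30,"gripper":-1},{"wx":0,"wy":0,"wz":0,"tx":0,"ty":0,"tz":-60,"gripper":-1},{"wx":0,"wy":0,"wz":0,"tx":0,"ty":0,"tz":-85,"gripper":-1},{"wx":0,"wy":0,"wz":0,"tx":10,"ty":-6,"tz":-95,"gripper":-1}]' 20 && python3 -m creep '[{"wx":0,"wy":0,"wz":0,"tx":25,"ty":-16,"tz":0,"gripper":-1},{"wx":0,"wy":0,"wz":0,"tx":55,"ty":-36,"tz":0,"gripper":-1},{"wx":0,"wy":0,"wz":0,"tx":85,"ty":-56,"tz":0,"gripper":-1},{"wx":0,"wy":0,"wz":0,"tx":115,"ty":-76,"tz":0,"gripper":-1},{"wx":0,"wy":0,"wz":0,"tx":132,"ty":-86,"tz":0,"gripper":-1}]' 20 && python3 -m creep '[{"wx":0,"wy":0,"wz":0,"tx":0,"ty":0,"tz":0,"gripper":-1},{"wx":0,"wy":0,"wz":0,"tx":0,"ty":0,"tz":0,"gripper":-1}]' 20; python3 d.py .487 .270 .036
```

```text
time_s: 9.77
tool_pos: [0.5759, 0.1349, 0.1354]
tool_rot: [179.7, 0.0, 90.1]
force: [1.0, -1.0, -1.5]
grip_width: 0.0431
grasp_force: 20.0
time_s: 10.18
tool_pos: [0.4826, 0.2732, 0.1312]
tool_rot: [-179.9, -0.1, 90.6]
force: [1.0, 1.9, -2.1]
grip_width: 0.0436
grasp_force: 20.0
time_s: 10.35
tool_pos: [0.4851, 0.2703, 0.1312]
tool_rot: [-180.0, 0.0, 90.5]
force: [0.3, -0.1, -1.5]
grip_width: 0.0435
grasp_force: 20.0
t 10.35 shift mm [-0.3  1.9 95.2] turn [-0.   0.   0.5] F [ 0.3 -0.1 -1.5] w 0.0435 grip 20.0
```

```bash
python3 -m creep '[{"wx":0,"wy":0,"wz":0,"tx":0,"ty":1,"tz":15,"gripper":-1},{"wx":0,"wy":0,"wz":0,"tx":0,"ty":1,"tz":40,"gripper":-1},{"wx":0,"wy":0,"wz":0,"tx":0,"ty":1,"tz":60,"gripper":-1},{"wx":0,"wy":0,"wz":0,"tx":0,"ty":1,"tz":75,"gripper":-1},{"wx":0,"wy":0,"wz":0,"tx":0,"ty":1,"tz":82,"gripper":-1}]' 20 && python3 -m creep '[{"wx":0,"wy":0,"wz":0,"tx":0,"ty":0,"tz":2,"gripper":-1},{"wx":0,"wy":0,"wz":0,"tx":0,"ty":0,"tz":4,"gripper":-1},{"wx":0,"wy":0,"wz":0,"tx":0,"ty":0,"tz":5,"gripper":-1},{"wx":0,"wy":0,"wz":0,"tx":0,"ty":0,"tz":6,"gripper":-1},{"wx":0,"wy":0,"wz":0,"tx":0,"ty":0,"tz":6,"gripper":-1}]' 20; python3 d.py .487 .270 .036
```

```text
time_s: 10.77
tool_pos: [0.4868, 0.2663, 0.0469]
tool_rot: [-179.8, 0.2, 90.2]
force: [-0.3, -1.1, -1.6]
grip_width: 0.0432
grasp_force: 20.0
time_s: 11.18
tool_pos: [0.4878, 0.2693, 0.0438]
tool_rot: [179.9, -0.1, 90.3]
force: [-0.2, -0.1, -2.3]
grip_width: 0.0434
grasp_force: 20.0
t 11.18 shift mm [ 0.7 -0.8  7.8] turn [ 0.1 -0.1  0.3] F [-0.2 -0.1 -2.3] w 0.0434 grip 20.0
```

```bash
python3 -m creep '[{"wx":0,"wy":0,"wz":0,"tx":0,"ty":0,"tz":2,"gripper":-1},{"wx":0,"wy":0,"wz":0,"tx":0,"ty":0,"tz":4,"gripper":-1},{"wx":0,"wy":0,"wz":0,"tx":0,"ty":0,"tz":6,"gripper":-1},{"wx":0,"wy":0,"wz":0,"tx":0,"ty":0,"tz":7,"gripper":-1},{"wx":0,"wy":0,"wz":0,"tx":0,"ty":0,"tz":7.5,"gripper":-1}]' 20; python3 d.py .487 .270 .036
```

```text
time_s: 11.6
tool_pos: [0.4872, 0.2691, 0.0363]
tool_rot: [-180.0, -0.0, 90.3]
force: [-2.6, -2.1, 7.7]
grip_width: 0.0431
grasp_force: 20.0
t 11.6 shift mm [ 0.9 -0.2  0.3] turn [-0.  -0.   0.3] F [-2.6 -2.1  7.7] w 0.0431 grip 20.0
```

```bash
python3 -m creep '[{"wx":0,"wy":0,"wz":0,"tx":0,"ty":0,"tz":0,"gripper":1},{"wx":0,"wy":0,"wz":0,"tx":0,"ty":0,"tz":0,"gripper":1},{"wx":0,"wy":0,"wz":0,"tx":0,"ty":0,"tz":0,"gripper":1},{"wx":0,"wy":0,"wz":0,"tx":0,"ty":0,"tz":0,"gripper":1},{"wx":0,"wy":0,"wz":0,"tx":0,"ty":0,"tz":0,"gripper":1}]' && python3 -m creep '[{"wx":0,"wy":0,"wz":0,"tx":0,"ty":0,"tz":-10,"gripper":1},{"wx":0,"wy":0,"wz":0,"tx":0,"ty":0,"tz":-35,"gripper":1},{"wx":0,"wy":0,"wz":0,"tx":0,"ty":0,"tz":-70,"gripper":1},{"wx":0,"wy":0,"wz":0,"tx":0,"ty":0,"tz":-105,"gripper":1},{"wx":0,"wy":0,"wz":0,"tx":0,"ty":0,"tz":-140,"gripper":1}]'; python3 d.py .524 -.2955 .175
```

```text
time_s: 12.02
tool_pos: [0.4873, 0.2691, 0.0355]
tool_rot: [180.0, -0.0, 90.3]
force: [0.6, -0.1, -0.1]
grip_width: 0.069
grasp_force: 0.0
time_s: 12.43
tool_pos: [0.4871, 0.2687, 0.1778]
tool_rot: [180.0, -0.0, 90.3]
force: [0.4, 0.2, -0.6]
grip_width: 0.0865
grasp_force: 0.0
t 12.43 shift mm [-564.4   33.7    2.7] turn [ 0.  -0.   0.3] F [ 0.4  0.2 -0.6] w 0.0865 grip 0.0
```

```bash
python3 -m creep '[{"wx":0,"wy":0,"wz":0,"tx":-35,"ty":2,"tz":0,"gripper":1},{"wx":0,"wy":0,"wz":0,"tx":-75,"ty":4,"tz":0,"gripper":1},{"wx":0,"wy":0,"wz":0,"tx":-115,"ty":6,"tz":0,"gripper":1},{"wx":0,"wy":0,"wz":0,"tx":-155,"ty":9,"tz":0,"gripper":1},{"wx":0,"wy":0,"wz":0,"tx":-195,"ty":12,"tz":0,"gripper":1}]' && python3 -m creep '[{"wx":0,"wy":0,"wz":0,"tx":-40,"ty":2,"tz":0,"gripper":1},{"wx":0,"wy":0,"wz":0,"tx":-80,"ty":4,"tz":0,"gripper":1},{"wx":0,"wy":0,"wz":0,"tx":-120,"ty":6,"tz":0,"gripper":1},{"wx":0,"wy":0,"wz":0,"tx":-160,"ty":9,"tz":0,"gripper":1},{"wx":0,"wy":0,"wz":0,"tx":-195,"ty":12,"tz":0,"gripper":1}]' ; python3 d.py .524 -.2955 .175; python3 - <<'E'
from h import *
caps("top",dict(green=(.487,.27),redS=P["redS"]))
E
```

```text
time_s: 12.85
tool_pos: [0.5004, 0.0723, 0.1766]
tool_rot: [179.9, -0.1, 90.4]
force: [1.6, -1.1, -0.7]
grip_width: 0.0872
grasp_force: 0.0
time_s: 13.27
tool_pos: [0.5134, -0.1238, 0.1767]
tool_rot: [179.9, -0.0, 90.3]
force: [0.5, 0.7, 0.0]
grip_width: 0.0868
grasp_force: 0.0
t 13.27 shift mm [-171.8    9.9    1.7] turn [ 0.1 -0.   0.3] F [0.5 0.7 0. ] w 0.0868 grip 0.0
top green top z 0.100 cap mid [0.489 0.267] ext [0.03  0.032] 101
top redS top z 0.100 cap mid [ 0.524 -0.297] ext [0.03  0.029] 103
```

```bash
python3 -m creep '[{"wx":0,"wy":0,"wz":0,"tx":-40,"ty":2,"tz":0,"gripper":1},{"wx":0,"wy":0,"wz":0,"tx":-80,"ty":5,"tz":0,"gripper":1},{"wx":0,"wy":0,"wz":0,"tx":-120,"ty":7,"tz":0,"gripper":1},{"wx":0,"wy":0,"wz":0,"tx":-155,"ty":9,"tz":0,"gripper":1},{"wx":0,"wy":0,"wz":0,"tx":-172,"ty":10,"tz":0,"gripper":1}]' && python3 -m creep '[{"wx":0,"wy":0,"wz":0,"tx":0,"ty":0,"tz":0,"gripper":1},{"wx":0,"wy":0,"wz":0,"tx":0,"ty":0,"tz":0,"gripper":1},{"wx":0,"wy":0,"wz":0,"tx":0,"ty":0,"tz":10,"gripper":1},{"wx":0,"wy":0,"wz":0,"tx":0,"ty":0,"tz":20,"gripper":1}]'; python3 d.py .524 -.296 .036
```

```text
time_s: 13.73
tool_pos: [0.5234, -0.2981, 0.1765]
tool_rot: [180.0, 0.2, 90.0]
force: [-1.0, -0.4, 0.3]
grip_width: 0.0869
grasp_force: 0.0
time_s: 14.07
tool_pos: [0.5256, -0.2907, 0.1553]
tool_rot: [179.9, -0.1, 90.5]
force: [-0.4, 1.3, -0.4]
grip_width: 0.0872
grasp_force: 0.0
t 14.07 shift mm [ -5.4  -1.9 119.3] turn [ 0.1 -0.1  0.5] F [-0.4  1.3 -0.4] w 0.0872 grip 0.0
```

```bash
python3 -m creep '[{"wx":0,"wy":0,"wz":0,"tx":-3,"ty":-1,"tz":25,"gripper":1},{"wx":0,"wy":0,"wz":0,"tx":-3,"ty":-1,"tz":60,"gripper":1},{"wx":0,"wy":0,"wz":0,"tx":-3,"ty":-1,"tz":90,"gripper":1},{"wx":0,"wy":0,"wz":0,"tx":-3,"ty":-1,"tz":108,"gripper":1},{"wx":0,"wy":0,"wz":0,"tx":-3,"ty":-1,"tz":117,"gripper":1}]' && python3 -m creep '[{"wx":0,"wy":0,"wz":0,"tx":0,"ty":0,"tz":0,"gripper":1},{"wx":0,"wy":0,"wz":0,"tx":0,"ty":0,"tz":0,"gripper":1},{"wx":0,"wy":0,"wz":0,"tx":0,"ty":0,"tz":0,"gripper":0.5}]'; python3 d.py .524 -.296 .036
```

```text
time_s: 14.48
tool_pos: [0.5217, -0.2923, 0.0345]
tool_rot: [-179.7, -0.2, 90.5]
force: [0.2, -0.2, 1.3]
grip_width: 0.087
grasp_force: 0.0
time_s: 14.73
tool_pos: [0.5248, -0.2958, 0.0399]
tool_rot: [179.9, 0.0, 90.4]
force: [0.5, 0.9, -0.0]
grip_width: 0.0846
grasp_force: 0.0
t 14.73 shift mm [-0.2 -0.8  3.9] turn [0.1 0.  0.4] F [ 0.5  0.9 -0. ] w 0.0846 grip 0.0
```

```bash
python3 -m creep '[{"wx":0,"wy":0,"wz":0,"tx":0,"ty":0,"tz":3,"gripper":-1},{"wx":0,"wy":0,"wz":0,"tx":0,"ty":0,"tz":3,"gripper":-1},{"wx":0,"wy":0,"wz":0,"tx":0,"ty":0,"tz":3,"gripper":-1},{"wx":0,"wy":0,"wz":0,"tx":0,"ty":0,"tz":3,"gripper":-1},{"wx":0,"wy":0,"wz":0,"tx":0,"ty":0,"tz":3,"gripper":-1}]' 20 && python3 -m creep '[{"wx":0,"wy":0,"wz":0,"tx":0,"ty":0,"tz":0,"gripper":-1},{"wx":0,"wy":0,"wz":0,"tx":0,"ty":0,"tz":0,"gripper":-1},{"wx":0,"wy":0,"wz":0,"tx":0,"ty":0,"tz":0,"gripper":-1},{"wx":0,"wy":0,"wz":0,"tx":0,"ty":0,"tz":0,"gripper":-1},{"wx":0,"wy":0,"wz":0,"tx":0,"ty":0,"tz":0,"gripper":-1}]' 20; python3 d.py .578 .128 .036
```

```text
time_s: 15.15
tool_pos: [0.5238, -0.2958, 0.0359]
tool_rot: [180.0, 0.0, 90.3]
force: [-0.3, 0.7, -0.4]
grip_width: 0.0555
grasp_force: 0.0
time_s: 15.57
tool_pos: [0.5236, -0.2958, 0.0356]
tool_rot: [180.0, -0.0, 90.3]
force: [-0.0, 0.4, 1.6]
grip_width: 0.0434
grasp_force: 20.0
t 15.57 shift mm [ 4.235e+02  5.690e+01 -3.000e-01] turn [ 0.  -0.   0.3] F [-0.   0.4  1.6] w 0.0434 grip 20.0
```

```bash
python3 -m creep '[{"wx":0,"wy":0,"wz":0,"tx":0,"ty":0,"tz":-10,"gripper":-1},{"wx":0,"wy":0,"wz":0,"tx":0,"ty":0,"tz":-45,"gripper":-1},{"wx":0,"wy":0,"wz":0,"tx":0,"ty":0,"tz":-85,"gripper":-1},{"wx":0,"wy":0,"wz":0,"tx":0,"ty":0,"tz":-125,"gripper":-1},{"wx":0,"wy":0,"wz":0,"tx":0,"ty":0,"tz":-150,"gripper":-1}]' 20 && python3 -m creep '[{"wx":0,"wy":0,"wz":0,"tx":30,"ty":4,"tz":0,"gripper":-1},{"wx":0,"wy":0,"wz":0,"tx":65,"ty":9,"tz":0,"gripper":-1},{"wx":0,"wy":0,"wz":0,"tx":105,"ty":14,"tz":0,"gripper":-1},{"wx":0,"wy":0,"wz":0,"tx":145,"ty":19,"tz":0,"gripper":-1},{"wx":0,"wy":0,"wz":0,"tx":185,"ty":24,"tz":0,"gripper":-1}]' 20; python3 d.py .578 .128 .186
```

```text
time_s: 15.98
tool_pos: [0.5245, -0.2969, 0.1901]
tool_rot: [179.8, 0.1, 90.3]
force: [0.6, -1.1, -1.1]
grip_width: 0.0437
grasp_force: 20.0
time_s: 16.4
tool_pos: [0.5463, -0.109, 0.1861]
tool_rot: [180.0, -0.0, 90.3]
force: [1.4, 0.3, -1.1]
grip_width: 0.0435
grasp_force: 20.0
t 16.4 shift mm [236.9  32.9   0.3] turn [ 0.  -0.   0.3] F [ 1.4  0.3 -1.1] w 0.0435 grip 20.0
```

```bash
python3 -m creep '[{"wx":0,"wy":0,"wz":0,"tx":40,"ty":5,"tz":0,"gripper":-1},{"wx":0,"wy":0,"wz":0,"tx":80,"ty":10,"tz":0,"gripper":-1},{"wx":0,"wy":0,"wz":0,"tx":120,"ty":16,"tz":0,"gripper":-1},{"wx":0,"wy":0,"wz":0,"tx":160,"ty":22,"tz":0,"gripper":-1},{"wx":0,"wy":0,"wz":0,"tx":195,"ty":27,"tz":0,"gripper":-1}]' 20 && python3 -m creep '[{"wx":0,"wy":0,"wz":0,"tx":25,"ty":4,"tz":0,"gripper":-1},{"wx":0,"wy":0,"wz":0,"tx":41,"ty":6,"tz":0,"gripper":-1},{"wx":0,"wy":0,"wz":0,"tx":41,"ty":6,"tz":15,"gripper":-1},{"wx":0,"wy":0,"wz":0,"tx":41,"ty":6,"tz":40,"gripper":-1},{"wx":0,"wy":0,"wz":0,"tx":41,"ty":6,"tz":60,"gripper":-1}]' 20; python3 d.py .578 .128 .036
```

```text
time_s: 16.82
tool_pos: [0.5721, 0.0877, 0.186]
tool_rot: [180.0, -0.1, 90.4]
force: [0.0, -0.5, -0.9]
grip_width: 0.0434
grasp_force: 20.0
time_s: 17.23
tool_pos: [0.5782, 0.1247, 0.125]
tool_rot: [180.0, 0.0, 90.3]
force: [-0.7, -0.1, -0.9]
grip_width: 0.0433
grasp_force: 20.0
t 17.23 shift mm [ 3.3 -0.2 89. ] turn [0.  0.  0.3] F [-0.7 -0.1 -0.9] w 0.0433 grip 20.0
```

```bash
python3 -m creep '[{"wx":0,"wy":0,"wz":0,"tx":2,"ty":0,"tz":20,"gripper":-1},{"wx":0,"wy":0,"wz":0,"tx":2,"ty":0,"tz":40,"gripper":-1},{"wx":0,"wy":0,"wz":0,"tx":2,"ty":0,"tz":58,"gripper":-1},{"wx":0,"wy":0,"wz":0,"tx":2,"ty":0,"tz":70,"gripper":-1},{"wx":0,"wy":0,"wz":0,"tx":2,"ty":0,"tz":76,"gripper":-1}]' 20 && python3 -m creep '[{"wx":0,"wy":0,"wz":0,"tx":0,"ty":0,"tz":2,"gripper":-1},{"wx":0,"wy":0,"wz":0,"tx":0,"ty":0,"tz":4,"gripper":-1},{"wx":0,"wy":0,"wz":0,"tx":0,"ty":0,"tz":4,"gripper":-1},{"wx":0,"wy":0,"wz":0,"tx":0,"ty":0,"tz":4,"gripper":-1}]' 20; python3 d.py .578 .128 .036
```

```text
time_s: 17.65
tool_pos: [0.5771, 0.1263, 0.048]
tool_rot: [-179.9, 0.1, 90.3]
force: [0.2, -0.0, -1.3]
grip_width: 0.0435
grasp_force: 20.0
time_s: 17.98
tool_pos: [0.5789, 0.1277, 0.0466]
tool_rot: [179.9, -0.0, 90.3]
force: [-0.1, 0.3, -1.2]
grip_width: 0.0431
grasp_force: 20.0
t 17.98 shift mm [ 0.3 -0.9 10.6] turn [ 0.1 -0.   0.3] F [-0.1  0.3 -1.2] w 0.0431 grip 20.0
```

```bash
python3 -m creep '[{"wx":0,"wy":0,"wz":0,"tx":0,"ty":0,"tz":3,"gripper":-1},{"wx":0,"wy":0,"wz":0,"tx":0,"ty":0,"tz":6,"gripper":-1},{"wx":0,"wy":0,"wz":0,"tx":0,"ty":0,"tz":8,"gripper":-1},{"wx":0,"wy":0,"wz":0,"tx":0,"ty":0,"tz":9.5,"gripper":-1},{"wx":0,"wy":0,"wz":0,"tx":0,"ty":0,"tz":10.5,"gripper":-1}]' 20; python3 d.py .578 .128 .036
```

```text
time_s: 18.4
tool_pos: [0.578, 0.1276, 0.0356]
tool_rot: [-180.0, -0.0, 90.3]
force: [-3.7, -0.4, 10.0]
grip_width: 0.0435
grasp_force: 20.0
t 18.4 shift mm [ 0.4  0.  -0.4] turn [-0.  -0.   0.3] F [-3.7 -0.4 10. ] w 0.0435 grip 20.0
```

Red is seated. I open, lift, and go back to the grey holder for blue.

```bash
python3 -m creep '[{"wx":0,"wy":0,"wz":0,"tx":0,"ty":0,"tz":0,"gripper":1},{"wx":0,"wy":0,"wz":0,"tx":0,"ty":0,"tz":0,"gripper":1},{"wx":0,"wy":0,"wz":0,"tx":0,"ty":0,"tz":0,"gripper":1},{"wx":0,"wy":0,"wz":0,"tx":0,"ty":0,"tz":0,"gripper":1},{"wx":0,"wy":0,"wz":0,"tx":0,"ty":0,"tz":0,"gripper":1}]' && python3 -m creep '[{"wx":0,"wy":0,"wz":0,"tx":0,"ty":0,"tz":-10,"gripper":1},{"wx":0,"wy":0,"wz":0,"tx":0,"ty":0,"tz":-35,"gripper":1},{"wx":0,"wy":0,"wz":0,"tx":0,"ty":0,"tz":-70,"gripper":1},{"wx":0,"wy":0,"wz":0,"tx":0,"ty":0,"tz":-105,"gripper":1},{"wx":0,"wy":0,"wz":0,"tx":0,"ty":0,"tz":-125,"gripper":1}]'; python3 d.py .5915 -.075 .16
```

```text
time_s: 18.82
tool_pos: [0.5782, 0.1277, 0.0351]
tool_rot: [180.0, -0.0, 90.3]
force: [-0.6, 0.4, 0.3]
grip_width: 0.069
grasp_force: 0.0
time_s: 19.23
tool_pos: [0.5799, 0.1275, 0.1648]
tool_rot: [179.7, -0.1, 90.3]
force: [1.4, 0.2, 0.2]
grip_width: 0.0864
grasp_force: 0.0
t 19.23 shift mm [-202.6   10.5    4.5] turn [ 0.3 -0.1  0.3] F [1.4 0.2 0.2] w 0.0864 grip 0.0
```

```bash
python3 -m creep '[{"wx":0,"wy":0,"wz":0,"tx":-40,"ty":2,"tz":0,"gripper":1},{"wx":0,"wy":0,"wz":0,"tx":-80,"ty":5,"tz":0,"gripper":1},{"wx":0,"wy":0,"wz":0,"tx":-120,"ty":7,"tz":0,"gripper":1},{"wx":0,"wy":0,"wz":0,"tx":-160,"ty":10,"tz":0,"gripper":1},{"wx":0,"wy":0,"wz":0,"tx":-201,"ty":12,"tz":0,"gripper":1}]' && python3 -m creep '[{"wx":0,"wy":0,"wz":0,"tx":0,"ty":0,"tz":0,"gripper":1},{"wx":0,"wy":0,"wz":0,"tx":0,"ty":0,"tz":0,"gripper":1},{"wx":0,"wy":0,"wz":0,"tx":0,"ty":0,"tz":10,"gripper":1},{"wx":0,"wy":0,"wz":0,"tx":0,"ty":0,"tz":20,"gripper":1}]'; python3 d.py .5915 -.075 .036;  python3 - <<'E'
from h import *
caps("top",dict(red=(.578,.128),green=(.487,.27)))
E
```

```text
time_s: 19.65
tool_pos: [0.5915, -0.0748, 0.1612]
tool_rot: [179.9, -0.0, 90.4]
force: [0.8, -0.5, 0.8]
grip_width: 0.0871
grasp_force: 0.0
time_s: 19.98
tool_pos: [0.5919, -0.0714, 0.1399]
tool_rot: [179.9, -0.1, 90.5]
force: [-1.3, 1.2, -0.3]
grip_width: 0.0868
grasp_force: 0.0
t 19.98 shift mm [ -3.8  -0.6 103.9] turn [ 0.1 -0.1  0.5] F [-1.3  1.2 -0.3] w 0.0868 grip 0.0
top red top z 0.099 cap mid [0.58  0.126] ext [0.033 0.032] 100
top green top z 0.100 cap mid [0.489 0.267] ext [0.029 0.032] 105
```

```bash
python3 -m creep '[{"wx":0,"wy":0,"wz":0,"tx":-2,"ty":0,"tz":25,"gripper":1},{"wx":0,"wy":0,"wz":0,"tx":-2,"ty":0,"tz":55,"gripper":1},{"wx":0,"wy":0,"wz":0,"tx":-2,"ty":0,"tz":80,"gripper":1},{"wx":0,"wy":0,"wz":0,"tx":-2,"ty":0,"tz":95,"gripper":1},{"wx":0,"wy":0,"wz":0,"tx":-2,"ty":0,"tz":102,"gripper":1}]' && python3 -m creep '[{"wx":0,"wy":0,"wz":0,"tx":0,"ty":0,"tz":0,"gripper":1},{"wx":0,"wy":0,"wz":0,"tx":0,"ty":0,"tz":0,"gripper":1},{"wx":0,"wy":0,"wz":0,"tx":0,"ty":0,"tz":0,"gripper":0.5}]'; python3 d.py .5915 -.075 .036
```

```text
time_s: 20.45
tool_pos: [0.5889, -0.0731, 0.0344]
tool_rot: [-179.7, -0.0, 90.5]
force: [0.7, 0.5, 0.1]
grip_width: 0.0868
grasp_force: 0.0
time_s: 20.7
tool_pos: [0.5923, -0.0749, 0.0392]
tool_rot: [179.9, -0.0, 90.4]
force: [0.8, -0.0, -0.5]
grip_width: 0.0848
grasp_force: 0.0
t 20.7 shift mm [-0.1 -0.8  3.2] turn [ 0.1 -0.   0.4] F [ 0.8 -0.  -0.5] w 0.0848 grip 0.0
```

```bash
python3 -m creep '[{"wx":0,"wy":0,"wz":0,"tx":0,"ty":0,"tz":2,"gripper":-1},{"wx":0,"wy":0,"wz":0,"tx":0,"ty":0,"tz":2,"gripper":-1},{"wx":0,"wy":0,"wz":0,"tx":0,"ty":0,"tz":2,"gripper":-1},{"wx":0,"wy":0,"wz":0,"tx":0,"ty":0,"tz":2,"gripper":-1},{"wx":0,"wy":0,"wz":0,"tx":0,"ty":0,"tz":2,"gripper":-1}]' 20 && python3 -m creep '[{"wx":0,"wy":0,"wz":0,"tx":0,"ty":0,"tz":0,"gripper":-1},{"wx":0,"wy":0,"wz":0,"tx":0,"ty":0,"tz":0,"gripper":-1},{"wx":0,"wy":0,"wz":0,"tx":0,"ty":0,"tz":0,"gripper":-1},{"wx":0,"wy":0,"wz":0,"tx":0,"ty":0,"tz":0,"gripper":-1},{"wx":0,"wy":0,"wz":0,"tx":0,"ty":0,"tz":0,"gripper":-1}]' 20; python3 d.py .5255 -.297 .036
```

```text
time_s: 21.12
tool_pos: [0.5915, -0.0753, 0.0363]
tool_rot: [180.0, -0.0, 90.3]
force: [-0.2, 0.2, -0.5]
grip_width: 0.0551
grasp_force: 0.0
time_s: 21.53
tool_pos: [0.5913, -0.0753, 0.0361]
tool_rot: [-180.0, -0.0, 90.3]
force: [-1.5, 0.5, 1.2]
grip_width: 0.0433
grasp_force: 20.0
t 21.53 shift mm [-2.213e+02 -6.710e+01  1.000e-01] turn [-0.  -0.   0.3] F [-1.5  0.5  1.2] w 0.0433 grip 20.0
```

```bash
python3 -m creep '[{"wx":0,"wy":0,"wz":0,"tx":0,"ty":0,"tz":-10,"gripper":-1},{"wx":0,"wy":0,"wz":0,"tx":0,"ty":0,"tz":-45,"gripper":-1},{"wx":0,"wy":0,"wz":0,"tx":0,"ty":0,"tz":-85,"gripper":-1},{"wx":0,"wy":0,"wz":0,"tx":0,"ty":0,"tz":-125,"gripper":-1},{"wx":0,"wy":0,"wz":0,"tx":0,"ty":0,"tz":-150,"gripper":-1}]' 20 && python3 -m creep '[{"wx":0,"wy":0,"wz":0,"tx":-25,"ty":-8,"tz":0,"gripper":-1},{"wx":0,"wy":0,"wz":0,"tx":-60,"ty":-18,"tz":0,"gripper":-1},{"wx":0,"wy":0,"wz":0,"tx":-95,"ty":-29,"tz":0,"gripper":-1},{"wx":0,"wy":0,"wz":0,"tx":-130,"ty":-40,"tz":0,"gripper":-1},{"wx":0,"wy":0,"wz":0,"tx":-165,"ty":-50,"tz":0,"gripper":-1}]' 20 && python3 -m creep '[{"wx":0,"wy":0,"wz":0,"tx":-30,"ty":-9,"tz":0,"gripper":-1},{"wx":0,"wy":0,"wz":0,"tx":-50,"ty":-15,"tz":0,"gripper":-1},{"wx":0,"wy":0,"wz":0,"tx":-56,"ty":-17,"tz":0,"gripper":-1},{"wx":0,"wy":0,"wz":0,"tx":-56,"ty":-17,"tz":0,"gripper":-1},{"wx":0,"wy":0,"wz":0,"tx":-56,"ty":-17,"tz":0,"gripper":-1}]' 20; python3 d.py .5255 -.297 .036
```

```text
time_s: 21.95
tool_pos: [0.5926, -0.0761, 0.1907]
tool_rot: [179.7, 0.0, 90.3]
force: [0.7, -0.8, -1.0]
grip_width: 0.0437
grasp_force: 20.0
time_s: 22.37
tool_pos: [0.5414, -0.242, 0.1867]
tool_rot: [180.0, -0.0, 90.4]
force: [2.0, 0.4, -0.9]
grip_width: 0.0436
grasp_force: 20.0
time_s: 22.78
tool_pos: [0.526, -0.2957, 0.1861]
tool_rot: [180.0, -0.1, 90.4]
force: [0.0, 0.7, -2.0]
grip_width: 0.0437
grasp_force: 20.0
t 22.78 shift mm [ -1.5  -0.5 150.1] turn [ 0.  -0.1  0.4] F [ 0.   0.7 -2. ] w 0.0437 grip 20.0
```

```bash
python3 -m creep '[{"wx":0,"wy":0,"wz":0,"tx":-1,"ty":0,"tz":15,"gripper":-1},{"wx":0,"wy":0,"wz":0,"tx":-1,"ty":0,"tz":45,"gripper":-1},{"wx":0,"wy":0,"wz":0,"tx":-1,"ty":0,"tz":75,"gripper":-1},{"wx":0,"wy":0,"wz":0,"tx":-1,"ty":0,"tz":100,"gripper":-1},{"wx":0,"wy":0,"wz":0,"tx":-1,"ty":0,"tz":115,"gripper":-1}]' 20 && python3 -m creep '[{"wx":0,"wy":0,"wz":0,"tx":0,"ty":0,"tz":10,"gripper":-1},{"wx":0,"wy":0,"wz":0,"tx":0,"ty":0,"tz":17,"gripper":-1},{"wx":0,"wy":0,"wz":0,"tx":0,"ty":0,"tz":22,"gripper":-1},{"wx":0,"wy":0,"wz":0,"tx":0,"ty":0,"tz":25,"gripper":-1},{"wx":0,"wy":0,"wz":0,"tx":0,"ty":0,"tz":25,"gripper":-1}]' 20; python3 d.py .5255 -.297 .036
```

```text
time_s: 23.2
tool_pos: [0.5256, -0.2935, 0.0678]
tool_rot: [-179.8, -0.2, 90.6]
force: [-0.1, 0.4, -1.7]
grip_width: 0.0432
grasp_force: 20.0
time_s: 23.62
tool_pos: [0.5261, -0.2975, 0.0463]
tool_rot: [180.0, -0.0, 90.4]
force: [-0.1, 0.3, -0.9]
grip_width: 0.0438
grasp_force: 20.0
t 23.62 shift mm [ 0.5 -0.6 10.2] turn [ 0.  -0.   0.4] F [-0.1  0.3 -0.9] w 0.0438 grip 20.0
```

```bash
python3 -m creep '[{"wx":0,"wy":0,"wz":0,"tx":0,"ty":0,"tz":3,"gripper":-1},{"wx":0,"wy":0,"wz":0,"tx":0,"ty":0,"tz":6,"gripper":-1},{"wx":0,"wy":0,"wz":0,"tx":0,"ty":0,"tz":8,"gripper":-1},{"wx":0,"wy":0,"wz":0,"tx":0,"ty":0,"tz":9.5,"gripper":-1},{"wx":0,"wy":0,"wz":0,"tx":0,"ty":0,"tz":10.5,"gripper":-1}]' 20; python3 d.py .5255 -.297 .036
```

```text
time_s: 24.03
tool_pos: [0.5257, -0.2978, 0.0361]
tool_rot: [180.0, -0.0, 90.3]
force: [-2.9, 2.3, 9.0]
grip_width: 0.0434
grasp_force: 20.0
t 24.03 shift mm [ 0.8 -0.2  0.1] turn [ 0.  -0.   0.3] F [-2.9  2.3  9. ] w 0.0434 grip 20.0
```

Blue is seated. I release it, lift well clear, and check the result.

```bash
python3 -m creep '[{"wx":0,"wy":0,"wz":0,"tx":0,"ty":0,"tz":0,"gripper":1},{"wx":0,"wy":0,"wz":0,"tx":0,"ty":0,"tz":0,"gripper":1},{"wx":0,"wy":0,"wz":0,"tx":0,"ty":0,"tz":0,"gripper":1},{"wx":0,"wy":0,"wz":0,"tx":0,"ty":0,"tz":0,"gripper":1},{"wx":0,"wy":0,"wz":0,"tx":0,"ty":0,"tz":0,"gripper":1}]' && python3 -m creep '[{"wx":0,"wy":0,"wz":0,"tx":0,"ty":0,"tz":-10,"gripper":1},{"wx":0,"wy":0,"wz":0,"tx":0,"ty":0,"tz":-40,"gripper":1},{"wx":0,"wy":0,"wz":0,"tx":0,"ty":0,"tz":-80,"gripper":1},{"wx":0,"wy":0,"wz":0,"tx":0,"ty":0,"tz":-120,"gripper":1},{"wx":0,"wy":0,"wz":0,"tx":0,"ty":0,"tz":-155,"gripper":1}]' && python3 -m creep '[{"wx":0,"wy":0,"wz":0,"tx":35,"ty":0,"tz":0,"gripper":1},{"wx":0,"wy":0,"wz":0,"tx":75,"ty":0,"tz":0,"gripper":1},{"wx":0,"wy":0,"wz":0,"tx":115,"ty":0,"tz":0,"gripper":1},{"wx":0,"wy":0,"wz":0,"tx":155,"ty":0,"tz":0,"gripper":1},{"wx":0,"wy":0,"wz":0,"tx":190,"ty":0,"tz":0,"gripper":1}]' && python3 -m creep '[{"wx":0,"wy":0,"wz":0,"tx":30,"ty":0,"tz":0,"gripper":1},{"wx":0,"wy":0,"wz":0,"tx":60,"ty":0,"tz":0,"gripper":1},{"wx":0,"wy":0,"wz":0,"tx":80,"ty":0,"tz":0,"gripper":1},{"wx":0,"wy":0,"wz":0,"tx":90,"ty":0,"tz":0,"gripper":1},{"wx":0,"wy":0,"wz":0,"tx":90,"ty":0,"tz":0,"gripper":1}]'; python3 - <<'E'
from h import *
p=caps("top",dict(red=(.578,.128),green=(.487,.27),blue=(.5255,-.297),redL=P["redL"],blueS=P["blueS"]))
s,_=cloud("scene"); cv2.imwrite("pics/end.png",cv2.resize(s[130:350,140:500],(800,489),interpolation=2)[:,:,::-1])
E
```

```text
time_s: 24.45
tool_pos: [0.5258, -0.2977, 0.0356]
tool_rot: [180.0, 0.0, 90.3]
force: [-0.7, 0.9, 0.3]
grip_width: 0.069
grasp_force: 0.0
time_s: 24.87
tool_pos: [0.5256, -0.2983, 0.1938]
tool_rot: [179.9, 0.0, 90.3]
force: [0.4, -0.0, -0.4]
grip_width: 0.0864
grasp_force: 0.0
time_s: 25.28
tool_pos: [0.5243, -0.1052, 0.1914]
tool_rot: [179.9, -0.1, 90.4]
force: [0.8, -0.1, 0.1]
grip_width: 0.0871
grasp_force: 0.0
time_s: 25.7
tool_pos: [0.5241, -0.0152, 0.191]
tool_rot: [180.0, -0.1, 90.6]
force: [0.3, 0.7, 0.5]
grip_width: 0.0869
grasp_force: 0.0
top red top z 0.099 cap mid [0.58  0.126] ext [0.033 0.033] 100
top green top z 0.100 cap mid [0.489 0.267] ext [0.03  0.032] 104
top blue top z 0.099 cap mid [ 0.527 -0.298] ext [0.03  0.033] 102
top redL top z 0.124 cap mid [ 0.538 -0.192] ext [0.044 0.04 ] 179
top blueS top z 0.071 cap mid [0.503 0.364] ext [0.024 0.026] 62
```

View pics/end.png

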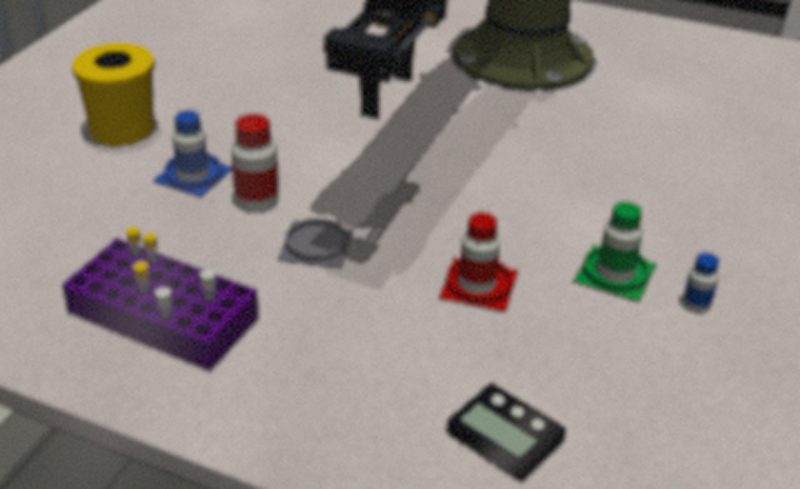

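The final picture shows blue in the blue holder (190,150), red in the red holder (480,255) and green in the green holder (622,245). The grey holder (318,240) is empty, and the look-alikes and bystanders are where they were.

```bash
python3 -c "
from cell import env
print(env.sign_off())"
```

```text
the job is handed in; nothing more can be done
None
```

The red, blue and green bottles each stand upright in the holder of their own colour, the grey holder is empty, the tube rack, tub and timer are where they were, and I handed the job in at about 26 s (limit 106 s).

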